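# Level the instrument shelf of the vaccination post

## Robot

A 6-joint arm with a two-finger parallel gripper is mounted at the origin on the work surface. World frame = base frame: x ahead of the robot, y to its left, z up, the work surface at z = 0. Lengths are in m, angles in rad, forces in N, time in s.
With the tool pointing down it reaches from about 0.375 to 0.975 m from the base axis. Payload 3.8 kg.
Tool frame: the origin (TCP) lies midway between the tips of the shut fingers; the grasp point (between the pads) lies 19 mm behind it; z points along the fingers, y is the line along which they close (so a half turn about z gives the same grasp; the last joint's range is limited). The gripper opens to 88 mm and grips with 3 to 60 N. Pads are 18 mm wide; open, the fingers measure 123 mm over their backs; the gripper's body (75 mm by 187 mm) begins 45 mm behind the grasp point.
Start: joints at [1.086, 0.264, 1.604, -0, 1.274, -0.037], TCP at [0.292, 0.608, 0.239] pointing down, gripper open.
Joint ranges: [-2.63, 2.63], [-0.94, 2.18], [0.31, 2.57], [-1.31, 4.45], [0, 2.66], [-2.55, 2.55]. Speed limits (rad/s): [2.57, 2.57, 3.14, 3.14, 3.14, 3.14].

## Interface

Orientations are given as a rotation vector (axis times angle).
In Python, from cell import manip, inverse_kinematics, cams, order gives the robot as it stands. Calls block until the motion is done:
- manip.move_pose(position, orientation): joint-space move of the TCP to a pose.
- manip.move_linear(position, rate=0.15, rot=None): straight line of the TCP; rot=None keeps the orientation; rate is the mean speed in m/s.
- manip.set_joints(angles): joint-space move.
- manip.set_gripper(opening, force=None): finger opening in m; force is the grip in N (None keeps the last); returns when the fingers have stopped.
- manip.dwell(seconds).
- inverse_kinematics(position, orientation): joint angles nearest the present ones, or None.
- manip.state(): the state.
- cams.capture(name): name is "side" or "top"; returns a dict with "image" (400x640x3 uint8, blue, green, red), "z_map" (400x640 float32, m along the optical axis (not along the pixel's ray), 0 where there is no reading), "intrinsics" (3x3 intrinsics, pixels), "position" and "orientation" of the camera in the world. Camera axes: x right, y down, z forward; pixel columns grow to the right and rows downward; lengths in m; the calibration is good to about 2 mm. A picture is of the moment at which its call begins.
A pose or a line that the arm cannot do raises manip.IKError and nothing moves.
- order.close_job(): hands the job in; it is judged then, once.
The state is a dict: "clock": time; "joint_pos": joint angles; "joint_velocities": joint speeds; "tau": joint torques, N m; "tool_pos": TCP position; "tcp_rot": TCP orientation; "contact_force": force on the tool from outside, world axes, zero at the start; "moment": the same for the moment, N m; "gripper_width": finger opening in m; "grasp_force": force on a finger pad.
Only numpy, scipy, OpenCV 4.12 (cv2) and the standard library are available. Lean on these libraries where they do the work, as an engineer would, in place of code of your own. Each camera call takes 0.05 s, during which the arm holds its last target. There are 200 camera calls.

## Task

When pressed down, the small sprung aluminium shelf slopes towards its levelling foot: lay the yellow spirit level flat and lengthwise on the middle of the shelf, and turn the red foot knob clockwise until, with the shelf pressed fully down onto its frame, the bubble stands central between the two black lines. Finish while holding: keep pressing down on the spirit level with the fingers, the shelf fully down and the bubble central, and do not let go. Leave the tissue roll, the bottles and the glove box where they are.

Things in the scene. Friction and masses are not known exactly. Their poses are not given: they have to be found in the camera images.
- level_center (a point): centre of the yellow spirit level, half-way up: a bar 160 mm long (its x axis), 28 mm wide (y), 38 mm high (z up), about 0.2 kg, lying loose on the table at the start. In the middle of its top is a green vial window, 62 mm long, with a pale 13 mm bubble and two black lines 20 mm apart. The top may be pressed anywhere; it is solid and flat.
- bubble (a joint): position in m of the bubble along the level's x axis, 0 when central between the lines (then just under 3 mm of green shows at each side), limits -0.022 and 0.022. It floats to the higher end: positive when the level's +x end is higher, 0.28 mm for every milliradian of slope; it needs about 1 s to come to rest.
- shelf_center (a point): centre of the top face of the aluminium shelf, 110 mm (x) by 250 mm (y), z normal to the face; 60 to 66 mm above the table, on a heavy stand. Its y axis points along its length to the levelling foot. Its frame tilts about a pivot under the middle of the shelf.
- shelf_float (a joint): how far the springs hold the shelf up off its frame at the foot end, in rad: 0.04 when left alone (foot end 10 mm too high, so the level reads false), 0 when pressed fully down onto the frame. The spring hinge is at the shelf's other end, 130 mm from its centre. About 6 N downwards at the shelf's centre presses it fully down against a firm stop; less is enough nearer the foot. It springs up again when let go.
- knob_grip (a point): centre of the red grip bar on top of the levelling foot's knob, 190 mm from the shelf's centre beyond its foot end, about 125 mm above the table: bar 52 mm long (x axis of this point, which turns with the knob), 16 mm thick (y), 34 mm high, standing on a black disc of 28 mm radius whose top is 17 mm below this point. The axis of turning is vertical through this point.
- foot_knob (a joint): angle of the foot knob in rad, growing clockwise as seen from above, limits 0 and 3.3. Each rad raises the foot end of the shelf by 0.025 rad of slope. It stays where it is left; about 0.2 N m turns it. It starts at 0 to 0.4; level lies between about 1.3 and 2.5, differently each time.
- tissue_roll_mid (a point): centre of a white tissue roll, 100 mm across, 110 mm high, standing: leave alone
- red_bottle_mid (a point): centre of a white bottle with red cap, 48 mm across, 110 mm high: leave alone
- gel_bottle_mid (a point): centre of a clear gel bottle with white cap, 64 mm across, 150 mm high: leave alone
- glove_box_mid (a point): centre of a blue glove box 120 by 220 by 70 mm high: leave alone
- level: the spirit level as a body, origin at the centre of its underside, axes as for its centre point
Things that resemble listed ones, but are neither listed nor needed, are in the scene too. What is shaped like the level but orange or pink is not meant.

How it is judged:
At the end, for the whole second after the job is handed in: The spirit level lies flat on the shelf, lengthwise within 0.17 rad and its centre within 35 mm (across) and 40 mm (along) of the shelf's centre; the fingers press on it with more than 2 N; the shelf is down on its frame (shelf_float under 0.006 rad) and the bubble is within 3 mm of central (value of joint shelf_float below 0.006 rad and value of joint bubble between -0.003 and 0.003 m and contact force between the fingers and level above 2 N and x of level_center in the frame of shelf_center between -0.035 and 0.035 m and y of level_center in the frame of shelf_center between -0.04 and 0.04 m and z of level_center in the frame of shelf_center between 0.015 and 0.023 m and angle between the x axis of level_center and the y axis of shelf_center, either way round below 0.17 rad and angle between the z axis of level_center and the z axis of shelf_center, either way round below 0.03 rad); the arm keeps its last pose, push and grip.
It fails at once if the tissue roll, a bottle or the glove box is moved by more than 30 mm (distance of any of tissue_roll_mid, red_bottle_mid, gel_bottle_mid, glove_box_mid from where it was at the start of the episode above 0.03 m).
It also fails if it takes over 72 s, if anything falls off the work surface, if the arm or the gripper's body presses on something with over 40 N, if the wrist force passes 120 N, or if a joint passes its speed limit or range.

## Working session

There is one attempt and no reset: what is moved stays moved. The work goes in short steps, each a Python script; the robot and the scene stay as the last script left them, time stands still between calls to the robot, and variables do not carry over. Pictures are saved under pics/ and viewed, at most 10 in all, crops included, and the job is handed in when it is done.

```bash
ls; mkdir -p pics
cat > h.py <<'E'
import numpy as np, cv2
from scipy.spatial.transform import Rotation as R
from cell import manip, inverse_kinematics, cams, order
def cap(n):
    c=cams.capture(n); np.savez(''+n+'.npz',**c); return c
def load(n): return dict(np.load(''+n+'.npz'))
def cR(c):
    o=np.array(c["orientation"]); return o if o.shape==(3,3) else R.from_rotvec(o).as_matrix()
def world(c,u,v,z=None):
    K=c["intrinsics"]; d=np.array([(u-K[0,2])/K[0,0],(v-K[1,2])/K[1,1],1.0])
    r=cR(c)@d; p=np.array(c["position"])
    s=float(c["z_map"][int(round(v)),int(round(u))]) if z is None else (z-p[2])/r[2]
    return p+s*r
def down(yaw): # tool z down, tool y axis at world angle yaw
    y=np.array([np.cos(yaw),np.sin(yaw),0]); z=np.array([0,0,-1.]); x=np.cross(y,z)
    return R.from_matrix(np.column_stack([x,y,z])).as_rotvec()
E
python3 - <<'E'
from h import *
for n in("top","side"):
    c=cap(n); cv2.imwrite(f'pics/{n}0.png',c["image"]); print(n,c["position"],c["orientation"],c["intrinsics"].tolist())
print(manip.state())
E
```

```text
pics
top [0.4247498  0.09214174 1.40713621] [-2.1684692   2.15778843 -0.12639355] [[440.9825003093275, 0.0, 325.170641065026], [0.0, 440.9825003093275, 203.4028814931281], [0.0, 0.0, 1.0]]
side [ 0.09947811 -0.50147609  0.93632746] [-2.32452192  0.71019767 -0.29920834] [[370.30287490333075, 0.0, 317.49949020655765], [0.0, 370.30287490333075, 193.75052386256954], [0.0, 0.0, 1.0]]
{'clock': 0.1, 'joint_pos': array([ 1.08609533e+00,  2.64704737e-01,  1.60519838e+00, -3.19362962e-05,
        1.27371152e+00, -3.68831823e-02]), 'joint_velocities': array([-3.54461872e-04, -1.17449830e-03, -2.22839105e-03, -6.18800276e-04,
        2.31495463e-03, -5.32941506e-05]), 'tau': array([ 4.06846475e-04, -5.03619826e+01, -3.58070040e+01,  7.31334602e-02,
        2.33741716e-02, -2.30110527e-05]), 'tool_pos': array([0.29198238, 0.607884  , 0.23751546]), 'tcp_rot': array([-0.69744362, -3.06269115,  0.00308061]), 'contact_force': array([ 0.05098774,  0.67849873, -0.79541919]), 'moment': array([ 0.03184839, -0.03690233, -0.02912237]), 'grasp_force': 0.0, 'gripper_width': 0.08806158880510308}
```

View pics/top0.png

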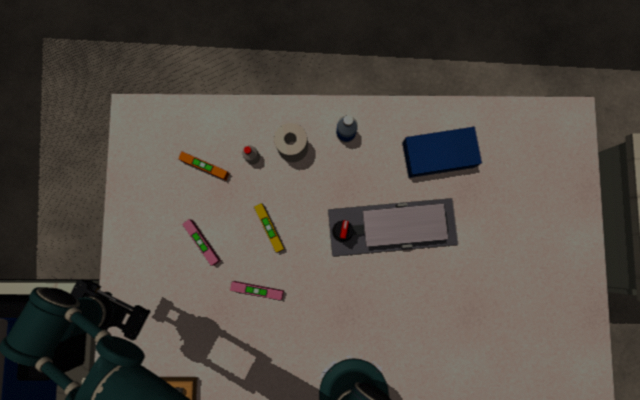

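View pics/side0.png

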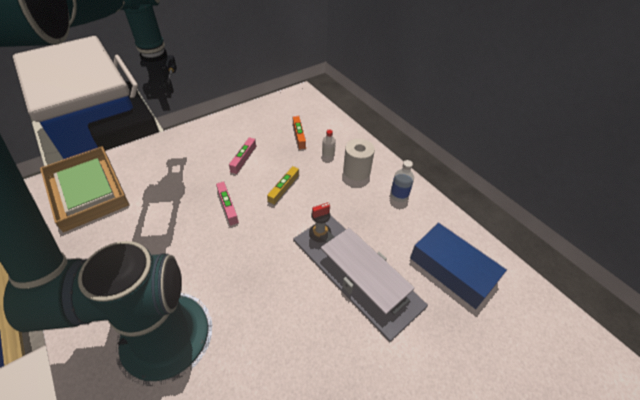

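Candidates for the level in the top view are yellow (269,228), orange (204,165), and pink (201,242) and (258,290). By the description I choose yellow. The shelf is at about (405,226), with the knob and its red bar at (344,230).

Run:
```python
from h import *
c=load("top"); im=c["image"]
a=cv2.resize(im[190:270,245:465],None,fx=3.6,fy=3.6,interpolation=cv2.INTER_CUBIC)
cv2.imwrite('pics/crop1.png',cv2.convertScaleAbs(a,alpha=1.6))
hsv=cv2.cvtColor(im,cv2.COLOR_BGR2HSV)
def rect(mask,box,z,name):
    m=np.zeros_like(mask); x0,y0,x1,y1=box; m[y0:y1,x0:x1]=mask[y0:y1,x0:x1]
    v,u=np.nonzero(m); P=np.array([world(c,a,b,z)[:2] for a,b in zip(u,v)],np.float32)
    r=cv2.minAreaRect(P); b=cv2.boxPoints(r); e=[b[1]-b[0],b[2]-b[1]]; l=max(e,key=np.linalg.norm)
    print(name,len(u),'c',r[0],'size',[float(np.linalg.norm(q)) for q in e],'yaw',np.arctan2(l[1],l[0]), 'z',np.median([world(c,a,b)[2] for a,b in zip(u,v)]))
H,S,V=[hsv[...,i] for i in range(3)]
rect(((H>15)&(H<85)&(S>120)&(V>50)).astype(np.uint8),(245,195,300,262),.038,'level')
rect(((S<60)&(V>110)).astype(np.uint8),(362,203,450,250),.063,'shelf')
rect((((H<8)|(H>172))&(S>140)&(V>80)).astype(np.uint8),(330,210,360,245),.142,'knob')
for n,u,v in(("shelf",405,226),("sh L",370,228),("sh R",440,222),("knob",344,230),("lev",269,228)): print(n,world(c,u,v))
```

```text
level 472 c (0.5072572827339172, 0.26514843106269836) size [0.030165057629346848, 0.16077694296836853] yaw 0.46369568 z 0.03841363756860883
shelf 443 c (0.5108405947685242, -0.15460121631622314) size [0.13085390627384186, 0.2757527530193329] yaw 1.4721763 z 0.06549611309954728
knob 71 c (0.4978114664554596, 0.03582888841629028) size [0.0495733916759491, 0.014623814262449741] yaw -0.16443995 z 0.14191143240118032
shelf [ 0.51164881 -0.15401715  0.06264768]
sh L [ 0.50488848 -0.04690534  0.06476486]
sh R [ 0.5243293  -0.26091709  0.0637662 ]
knob [0.49390806 0.03593805 0.14679441]
lev [0.50461517 0.26325379 0.04348839]
```

View pics/crop1.png

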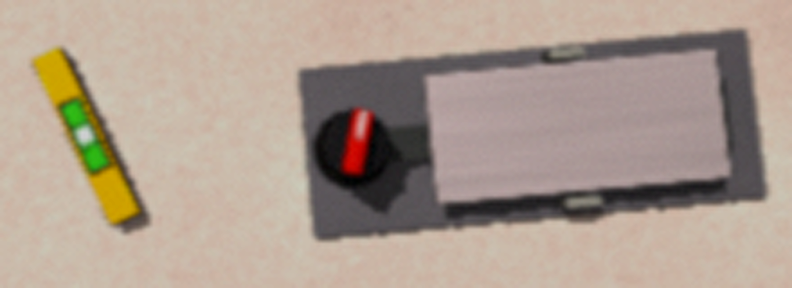

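The crop confirms yellow: its bar has a green vial and runs from (48,58) to (125,215). The shelf corners are at (425,75), (716,50), (730,177) and (440,203), and the knob bar runs from (363,110) to (352,173). The level measures 161x30 mm at z 0.038 and the knob bar 50x15 mm, 190 mm from the shelf's centre, so the sizes agree. I'll check wrist ranges next and then pick.

Run:
```python
from h import *
c=load("top")
q=[world(c,245+a/3.6,190+b/3.6,.064) for a,b in((425,75),(716,50),(730,177),(440,203))]
q=np.array(q)[:,:2]; m=q.mean(0); l=(q[0]+q[3]-q[1]-q[2])/2; print("shelf",m,l,np.linalg.norm(l),np.arctan2(l[1],l[0]),np.linalg.norm(q[0]-q[3]))
for n,p,y0 in(("pick",(.507,.265,.01),2.034),("place",(m[0],m[1],.08),.084),("knob",(.497,.036,.11),1.407)):
  for k in(-1,0,1):
    for d in((0,) if n!="knob" else(0,-1,-2)):
      j=inverse_kinematics(np.array(p),down(y0+k*np.pi+d)); print(n,k,d,None if j is None else np.round(j,2))
```

```text
shelf [ 0.51467039 -0.15541181] [-0.02284413  0.24656067] 0.24761667775462237 1.6631837237366969 0.10894101890537128
pick -1 0 [0.44 0.32 2.01 0.   0.82 1.55]
pick 0 0 [ 0.44  0.32  2.01 -0.    0.82 -1.6 ]
pick 1 0 [0.44 0.32 2.01 0.   0.82 1.55]
place -1 0 None
place 0 0 [-0.34  0.16  2.04 -0.    0.94 -0.42]
place 1 0 None
knob -1 0 [ 0.02  0.05  2.1  -0.    0.99  1.76]
knob -1 -1 None
knob -1 -2 [ 0.02  0.05  2.1  -0.    0.99 -2.53]
knob 0 0 [ 0.02  0.05  2.1  -0.    0.99 -1.38]
knob 0 -1 [ 0.02  0.05  2.1   0.    0.99 -0.38]
knob 0 -2 [ 0.02  0.05  2.1  -0.    0.99  0.62]
knob 1 0 [ 0.02  0.05  2.1  -0.    0.99  1.76]
knob 1 -1 None
knob 1 -2 [ 0.02  0.05  2.1  -0.    0.99 -2.53]
```

Run:
```python
from h import *
L=np.array([.507,.265]); S=np.array([.5145,-.1555])
manip.move_pose(np.array([*L,.09]),down(2.034))
manip.move_linear(np.array([*L,.010]),rate=.12)
manip.set_gripper(0.0,25); s=manip.state(); print(s["clock"],s["gripper_width"],s["grasp_force"],s["tool_pos"])
manip.move_linear(np.array([*L,.20]),rate=.25)
manip.move_pose(np.array([*S,.20]),down(.09))
manip.move_linear(np.array([*S,.10]),rate=.2)
s=manip.state(); print(s["clock"],s["gripper_width"],s["contact_force"])
b=s["contact_force"][2]
for z in np.arange(.084,.068,-.002):
    manip.move_linear(np.array([*S,z]),rate=.05)
    f=manip.state()["contact_force"][2]-b; print(round(z,3),round(f,2))
    if f>2: break
manip.set_gripper(.06); manip.move_linear(np.array([*S,.16]),rate=.2)
print(manip.state()["clock"])
for n in("top","side"): cap(n)
t=load("top")["image"][170:270,320:480]; w=load("side")["image"][190:340,280:440]
cv2.imwrite('pics/p2.png',np.hstack([cv2.resize(t,(400,250),interpolation=2),cv2.resize(w,(266,250),interpolation=2)]))
```

```text
3.4417 0.02789139593798126 24.99994278419763 [0.50691961 0.26505906 0.00996057]
6.55 0.027708283335334517 [ 1.14691944  0.27195237 -0.98511293]
0.084 -0.9
0.082 -0.6
0.08 -1.28
0.078 -1.6
0.076 -1.7
0.074 3.38
9.4833
```

View pics/p2.png

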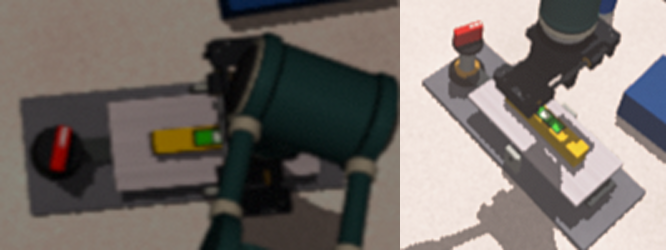

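The level lies on the shelf, centred and lengthwise, and in the side view it is visible with the gripper over its middle. I'll press at its foot end and read the vial with the side camera.

```bash
cat >> h.py <<'E'
S=np.array([.5145,-.1555]); U=np.array([-.0915,.9958])
def press(off=.062,z0=.112,F=12):
    p=S+off*U
    manip.move_pose(np.array([*p,z0+.02]),down(.09)); manip.move_linear(np.array([*p,z0]),rate=.1)
    b=manip.state()["contact_force"][2]; z=z0
    while z>.07:
        z-=.002; manip.move_linear(np.array([*p,z]),rate=.04)
        s=manip.state(); f=s["contact_force"][2]-b; print(round(z,4),round(f,1),round(s["tool_pos"][2],4))
        if f>F: break
    return z
def look(name):
    c=cap("side"); s=c["image"]; K=c["intrinsics"]
    # rectified view of the level top: u along shelf y (foot = right), 5 px/mm... plane z=.1
    h=.101; pts=[]
    V=np.array([U[1],-U[0]])
    src=[]
    for a,b in((-.09,.03),(.09,.03),(.09,-.03),(-.09,-.03)):
        w=np.array([*(S+a*U+b*V),h]); q=cR(c).T@(w-np.array(c["position"])); src.append((K@(q/q[2]))[:2])
    H=cv2.getPerspectiveTransform(np.float32(src),np.float32([[0,0],[720,0],[720,240],[0,240]]))
    r=cv2.warpPerspective(s,H,(720,240),flags=cv2.INTER_CUBIC); 
    k=cv2.resize(s[190:340,280:440],(341,320),interpolation=2); o=np.zeros((560,720,3),np.uint8); o[:240]=r; o[240:,:341]=k
    cv2.imwrite('pics/'+name+'.png',o)
E
python3 - <<'E'
from h import *
manip.set_gripper(0.0,25); press(); manip.dwell(1.2); look("p3"); s=manip.state(); print(s["clock"],s["contact_force"])
E
```

```text
0.11 0.1 0.1104
0.108 0.6 0.108
0.106 -0.0 0.1058
0.104 0.6 0.1042
0.102 2.6 0.1023
0.1 3.6 0.1001
0.098 4.4 0.0981
0.096 7.0 0.0965
0.094 16.1 0.0961
14.7583 [-4.24199603  5.79202811 16.26623144]
```

View pics/p3.png

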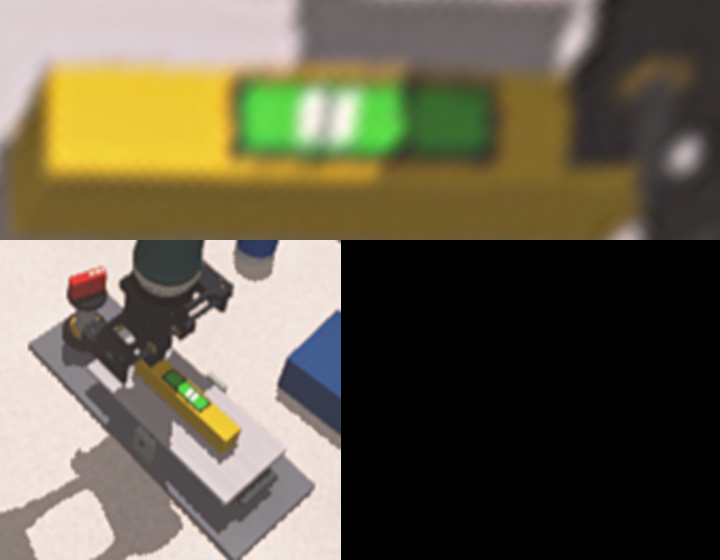

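Rectified view at about 4 px/mm: the vial spans 235–495, centre 365. The bubble's centre is at about 328, on the left black line, so it sits about 8.9 mm towards the hinge end. The foot is low by about 32 mrad, so I'll turn the knob about 1.27 rad clockwise.

Run:
```python
from h import *
p=manip.state()["tool_pos"]; manip.move_linear(np.array([p[0],p[1],.19]),rate=.2)
k=np.array([.4975,.035])
manip.move_pose(np.array([*k,.19]),down(1.407)); manip.set_gripper(.07)
manip.move_linear(np.array([*k,.115]),rate=.12); manip.set_gripper(0.0,40)
s=manip.state(); print(s["clock"],s["gripper_width"],s["grasp_force"],s["contact_force"],s["moment"])
q=np.array(s["joint_pos"])
for d in(.64,1.28):
    a=q.copy(); a[5]+=d; manip.set_joints(a); s=manip.state(); print(s["joint_pos"][5]-q[5],s["tool_pos"],s["contact_force"],s["moment"])
manip.set_gripper(.07); p=manip.state()["tool_pos"]; manip.move_linear(np.array([p[0],p[1],.19]),rate=.2)
manip.set_gripper(0.0,25); press(z0=.116); manip.dwell(1.3); look("p4"); s=manip.state(); print(s["clock"],s["contact_force"])
```

```text
19.1333 0.01559856524068591 39.886175226420164 [-0.21726111  2.53013572  0.27259922] [0.23955995 0.00714476 0.02767623]
0.6382897307551211 [0.49748656 0.03520073 0.11498551] [-0.43600365 -0.33351478  1.38546186] [ 0.03997936  0.05811215 -0.10593184]
1.2775622532836421 [0.49742236 0.0351564  0.11498343] [-0.37117658  0.53023611  2.04548457] [-0.07272686  0.15084061 -0.13084385]
0.114 0.7 0.1145
0.112 0.2 0.112
0.11 -0.1 0.1098
0.108 0.4 0.1078
0.106 2.0 0.1064
0.104 2.4 0.1043
0.102 3.6 0.1021
0.1 4.5 0.1
0.098 6.3 0.0983
0.096 16.7 0.0978
27.775 [-3.63578507  4.66318401 15.83205016]
```

View pics/p4.png

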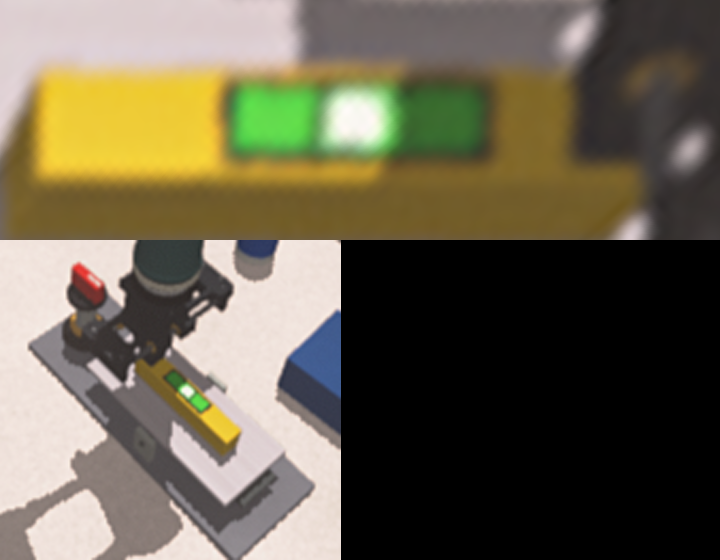

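Now the vial spans 228–492, centre 360. The bubble spans about 325–392, centre about 357, between the lines, so it is about 0.7 mm off central. The force jumped to 16 N at the end of the press, so the shelf is on its stop. I'll do a quick numeric check of the bubble before handing in.

Run:
```python
from h import *
manip.dwell(.5); look("p5"); a=cv2.imread('pics/p5.png')[100:140,200:520].astype(float)
r=a[...,2].mean(0); g=a[...,1].mean(0)
w=np.clip(a[...,[0,2]].min(2).mean(0)-110,0,None); w[:90]=0; w[220:]=0
print("bubble px",200+(w*np.arange(320)).sum()/w.sum(), "z",manip.state()["tool_pos"],manip.state()["contact_force"],manip.state()["clock"])
print(np.c_[np.arange(200,520,10),a.mean(0)[::10].astype(int)].tolist())
```

```text
bubble px 355.6525543249147 z [ 0.50915639 -0.09353687  0.09785838] [-3.88481409  4.65450389 14.88319233] 28.325
[[200, 52, 205, 241], [210, 54, 195, 240], [220, 56, 144, 185], [230, 66, 130, 98], [240, 74, 193, 82], [250, 76, 220, 94], [260, 76, 219, 96], [270, 76, 217, 96], [280, 75, 217, 95], [290, 76, 219, 96], [300, 73, 215, 92], [310, 68, 184, 85], [320, 103, 170, 115], [330, 179, 223, 195], [340, 230, 246, 241], [350, 235, 244, 244], [360, 234, 244, 244], [370, 232, 246, 242], [380, 190, 242, 208], [390, 109, 202, 125], [400, 58, 135, 70], [410, 46, 103, 57], [420, 45, 104, 56], [430, 47, 107, 57], [440, 47, 107, 58], [450, 47, 107, 58], [460, 47, 108, 57], [470, 47, 104, 56], [480, 45, 87, 58], [490, 42, 75, 84], [500, 41, 93, 118], [510, 42, 104, 130]]
```

The bubble is at 356 px and the vial centre at about 358 px, an offset under 1 mm. The press force is steady at 15 N, so I'm handing in.

```bash
python3 -c "
from h import *
print(order.close_job())"
```

```text
the job is handed in; nothing more can be done
None
```

I handed the job in at about 28 s of the 72 s: the yellow level lies on the middle of the shelf, pressed onto its stop with about 15 N, and the bubble is within about 1 mm of central; the judge's result was not shown.

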